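# Hang the draining basket on the double hook

## Task

The rinsed castings have to drain. Lift the perforated steel basket by its arched handle and hang it on the double hook of the drain stand, so that the handle's bar lies in the hollows of both prongs, one either side of the wooden grip, and the basket hangs level, still and free above the drip tray. Keep both brass rings inside it and leave the other things on the bench where they are.

Things in the scene. Friction and masses are not known exactly. Their poses are not given: they have to be found in the camera images.
- basket: Loose perforated steel basket, 90 (x) by 140 (y) by 45 mm high, open on top, walls and floor 4 mm, about 0.35 kg, brass rings inside. Stiff fixed arched handle: 9 mm round legs at y = -74.5 and +74.5 mm rise to z = 105 mm, then slope in to a level 9 mm bar along y, straight from y = -62 to +62 mm, centre line at z = 120 mm. Origin: centre of the underside, z up; both ends alike.
- grip (a point): Centre of the wooden grip block around the middle of the basket's handle bar: 16 (x) by 40 (y) by 22 mm high, with its centre on the bar's centre line, 120 mm above the basket's underside; axes as the basket's. Pinch it across its 16 mm width (along x) from above.
- stand: Fixed steel stand. Origin on the bench, straight below the hook's hollows. Base x = -110 to +140, y = -90 to +90 mm, with a drip tray (rim 30 mm high). Post (16 mm) at x = +110 mm with a crossbar on top (96 mm along y, top 178 mm high). From it two 8 mm prongs at y = -42 and +42 mm run to -x, dip to hollows at x = 0 and turn up to free ends at x = -34 mm (38 with the round end), 191 mm high, the highest point.
- hook (a point): Midway between the hollows of the two prongs, where the centre of the handle bar lies when hung: 170 mm above the bench, axes as the stand's (prongs along x, free ends to -x, roughly facing the robot). Hung, the bar lies along this y axis across both prongs. Nothing stands between or above the prongs; the bar can come in over their free ends.
- ring_a: Loose smaller brass ring, 28 mm outer, 18 mm inner diameter, 8 mm high, inside the basket; origin at the centre of its underside.
- ring_b: Loose bigger brass ring, 38 mm outer, 26 mm inner diameter, 10 mm high, inside the basket; origin at the centre of its underside.
- jar: Bystander: amber glass jar, 56 mm across, 85 mm high, between basket and stand; origin at the centre of its underside.
- doming_block: Bystander: brass doming block, a 50 mm cube with round dimples, between basket and stand; origin at the centre of its underside.
- dish: Bystander: low steel dish without a handle, 110 by 80 by 22 mm, out to the left; origin at the centre of its underside.
- mandrel: Bystander: tapered steel ring mandrel standing upright on a 60 mm round foot, 130 mm high, out to the right; origin at the centre of its underside.
Things that resemble listed ones, but are neither listed nor needed, are in the scene too. What is shaped like the basket but red or turquoise is not meant.

How it is judged (in metres and radians):
On the way:
1. the basket is lifted clear of the bench (height (world z) of basket above 0.03 m), for 0.2 s.
At the end, for the whole second after the job is handed in: Bar in the hollows of both prongs: grip centre within 15 mm along and 25 mm across the prongs, -8 to +10 mm in height of the hung position, bar square to 0.2 rad; weight on the stand; upright to 0.15 rad; still (0.03 m/s, 0.3 rad/s); both rings inside the basket (x of grip in the frame of hook between -0.015 and 0.015 m and y of grip in the frame of hook between -0.025 and 0.025 m and z of grip in the frame of hook between -0.008 and 0.01 m and angle between the y axis of basket and the y axis of stand, either way round below 0.2 rad and angle between basket's own z axis and vertical below 0.15 rad and contact force between basket and stand above 1 N and linear speed of basket below 0.03 m/s and angular speed of basket below 0.3 rad/s and x of ring_a in the frame of basket between -0.046 and 0.046 m and y of ring_a in the frame of basket between -0.071 and 0.071 m and z of ring_a in the frame of basket between -0.002 and 0.042 m and x of ring_b in the frame of basket between -0.046 and 0.046 m and y of ring_b in the frame of basket between -0.071 and 0.071 m and z of ring_b in the frame of basket between -0.002 and 0.042 m); the robot touches nothing.
It fails at once if another thing on the bench is moved by more than 30 mm (distance of any of jar, doming_block, dish, mandrel from where it was at the start of the episode above 0.03 m).
It also fails if it takes over 54 s, if anything falls off the work surface, if the arm or the gripper's body presses on something with over 40 N, if the wrist force passes 120 N, or if a joint passes its speed limit or range.

## Robot

A 7-joint arm with a two-finger parallel gripper is mounted at the origin on the work surface. World frame = base frame: x ahead of the robot, y to its left, z up, the work surface at z = 0. Lengths are in mm, angles in rad, forces in N, time in s.
With the tool pointing down it reaches from about 425 to 800 mm from the base axis. Payload 8.3 kg.
Tool frame: the origin (TCP) lies on the centre line of the jaws, within the pads' length; the fingertips stand 22 mm ahead of it and the grasp point (between the pads) lies 3 mm ahead of it; z points along the fingers, y is the direction in which the jaws open and shut (so a half turn about z gives the same grasp; the last joint's range is limited). The gripper opens to 85 mm and grips with 20 to 120 N. Pads are 22 mm wide; open, the fingers measure 114 mm over their backs; the gripper's body (76 mm by 85 mm) begins 54 mm behind the grasp point. The pads swing forward as they close: fully open they stand 13 mm farther back than shut.
Start: joints at [1.266, 0.383, 0.016, 1.37, -0.006, 1.388, -0.046], TCP at [149.696, -606.79, 228.979] pointing down, gripper open.
Joint ranges: [-2.95, 2.95], [-0.25, 2.06], [-1.52, 1.56], [0.18, 2.33], [-1.44, 4.58], [0.02, 2.06], [-3.01, 3.01]. Speed limits (rad/s): [2.39, 2.39, 3.01, 3.01, 3.14, 3.14, 3.14].

## Interface

Orientations are given as a rotation vector (axis times angle).
In Python, from bench import r gives the robot as it stands.
- The arm moves only by the tool carry_out, never from a script. Its arguments are lists of equal length, an entry for each row: "travel": the shift along the tool's x, y, z in cm, a list of three; "roll": the turn about the tool's z in degrees; "jaw": the closure, from -1 (fully open) to 1 (shut), so that 0 is half open. A call has 1 to 10 rows; each row is the pose to reach, as a shift and turn from the pose commanded when the call began, along the tool's axes at that moment; what a row does not reach only later rows make up. A row lasts 1/12 s, in which the tool goes at most 41.7 mm and 7.16 degrees, less where a joint would pass 70% of its speed; a pose out of reach is approached as far as the arm can. A call with a gripper value outside its range is refused whole. The fingers move at their own pace and stop on an object; the grip force is fixed at half the most. Time passes only in rows, so rows that repeat a pose let the fingers close. It gives the time, the measured TCP pose, the force and the opening at its end, in the units of the state.
- r.state(): the state, without advancing time (a new reading comes with each control period).
- r.get_image(name): name is "scene" or "top" or "wrist"; returns the picture (400x640x3 uint8, red, green, blue); there is no depth.
- r.camera_info(name): a dict with "mtx" (3x3 intrinsics, pixels), "extrinsics" (4x4, takes a point from world to camera coordinates); the wrist camera has in their place "mount" (4x4, takes a point from camera to tool coordinates, whose origin is the TCP and whose axes are the flange's). Camera axes: x right, y up, looking along -z (the intrinsics and any distortion apply to the point x, -y, -z); pixel columns grow to the right and rows downward; lengths in mm; the calibration is good to about 2 mm. A picture is of the moment at which its call begins: read the wrist's pose just before it. camera_info takes no time and is no camera call.
- r.finish_job(): hands the job in, once; it reports no verdict.
Trained networks look in the newest picture that a camera, given by its name, has taken for a name from the list of things; names that differ only in an ending like _2 or _b are one class to them, and where a whole thing is asked for, a point or a joint stands for the part that bears it (a point fixed in the world has none). Each returns a list of dicts, best first, with "score" (0 to 1); they miss things now and then, are a little off and sometimes report something else, mostly with a low value. They report only what shows in the picture. A call takes as long as a camera call. They do not tell look-alikes from the thing itself.
- r.boxes_of(thing, camera): "centre" ([x, y, z] in mm, in the coordinates of the camera as it stood for that picture, good to about 4 mm: the middle of the surface that is visible of it).
The state is a dict: "clock": time; "q": joint angles; "qvel": joint speeds; "joint_efforts": joint torques, N m; "tool_pos": TCP position; "ee_rot": TCP orientation; "ft_force": force on the tool from outside, world axes, zero at the start; "torque": the same for the moment, N m; "opening": opening from 0.0 (shut) to 1.0 (fully open).
Only numpy, scipy, OpenCV 4.12 (cv2) and the standard library are available. Lean on these libraries where they do the work, as an engineer would, in place of code of your own. Each camera call takes 0.05 s, during which the arm holds its last target.

## Working session

There is one attempt and no reset: what is moved stays moved. The work goes in short steps, Python scripts to look and compute and a tool call to move; the robot and the scene stay as the last step left them, time stands still between calls to the robot, and variables do not carry over. Pictures are saved under pics/ and viewed, and the job is handed in when it is done.

Besides the shell and the picture viewer there is one more tool, called as name(argument=value, ...) on one line, values as JSON. carry_out: Moves the arm, as the interface text tells. Its arguments: {"type":"object","properties":{"travel":{"type":"array","items":{"type":"array","items":{"type":"number"}}},"roll":{"type":"array","items":{"type":"number"}},"jaw":{"type":"array","items":{"type":"number"}}},"required":["travel","roll","jaw"]}

```bash
ls; mkdir -p pics; cat > h.py <<'E'
import numpy as np, cv2
from bench import r
from scipy.spatial.transform import Rotation as R
def save(n,f): 
    im=np.array(r.get_image(n)); cv2.imwrite('pics/'+f,im[:,:,::-1]); return im
def c2w(n,p,st=None):
    ci=r.camera_info(n)
    if n=='wrist':
        st=st or r.state()
        q=np.array(ci['mount'])@np.r_[p,1]
        return R.from_rotvec(st['ee_rot']).as_matrix()@q[:3]+np.array(st['tool_pos'])
    return (np.linalg.inv(np.array(ci['extrinsics']))@np.r_[p,1])[:3]
def ray(n,u,v,z):
    "world point on plane z for pixel"
    ci=r.camera_info(n);K=np.array(ci['mtx'])
    d=np.linalg.inv(K)@[u,v,1]; d=np.array([d[0],-d[1],-d[2]])
    o=c2w(n,[0,0,0]);e=c2w(n,d)-o
    return o+e*(z-o[2])/e[2]
def proj(n,P):
    ci=r.camera_info(n);K=np.array(ci['mtx'])
    P=np.atleast_2d(P)
    if n=='wrist':
        st=r.state();Rt=R.from_rotvec(st['ee_rot']).as_matrix()
        T=np.eye(4);T[:3,:3]=Rt;T[:3,3]=st['tool_pos'];E=np.linalg.inv(T@np.array(ci['mount']))
    else: E=np.array(ci['extrinsics'])
    c=(E@np.c_[P,np.ones(len(P))].T)[:3]; c[1]*=-1;c[2]*=-1
    p=K@c; return (p[:2]/p[2]).T
E
python3 - <<'E'
from h import *
s=r.state();print(s)
for n in('scene','top'):
    save(n,n+'0.png');print(n,r.camera_info(n))
    for t in['basket','grip','stand','ring_a','jar','doming_block','dish','mandrel']:
        print(n,t,[(round(d['score'],2),c2w(n,d['centre']).round().tolist(),proj(n,c2w(n,d['centre'])).round()[0].tolist()) for d in r.boxes_of(t,n)[:4]])
save('wrist','w0.png');print(r.camera_info('wrist'))
E
```

```text
pics
{'clock': 0.0, 'q': array([ 1.26609805,  0.38427754,  0.01635223,  1.37119156, -0.0063045 ,
        1.38820981, -0.04651474]), 'qvel': array([ 7.39847440e-04, -1.61163402e-04, -2.58977347e-05, -1.16507929e-04,
        6.24801837e-04, -5.63928375e-04,  9.68005800e-04]), 'joint_efforts': array([ 1.08839333e-04, -6.27588558e+01,  8.44214894e-01, -3.71823049e+01,
        1.65291253e-02,  1.40098378e-02, -5.57046906e-05]), 'tool_pos': array([ 149.57650981, -606.29306121,  227.93722861]), 'ee_rot': array([-3.11664369e+00, -3.78753882e-01,  4.28572575e-04]), 'ft_force': array([-0.13618444, -0.20146503, -0.1420088 ]), 'torque': array([ 0.00860532, -0.05199604,  0.02101922]), 'opening': 0.996521202466106}
scene {'mtx': array([[494.1829151 ,   0.        , 321.96972472],
       [  0.        , 494.1829151 , 200.14059021],
       [  0.        ,   0.        ,   1.        ]]), 'extrinsics': array([[ 8.29255100e-01,  5.58868848e-01, -1.26138979e-03,
        -4.45982995e+02],
       [-3.69993363e-01,  5.50688579e-01,  7.48229243e-01,
         1.06580947e+02],
       [ 4.18856648e-01, -6.20006209
[... 1883 characters left out ...]
182.0])]
top doming_block [(0.57, [430.0, 10.0, 51.0], [314.0, 226.0])]
top dish [(0.93, [393.0, 545.0, 5.0], [185.0, 237.0])]
top mandrel [(0.53, [421.0, -506.0, 16.0], [439.0, 230.0])]
{'mtx': array([[284.52403978,   0.        , 316.46322399],
       [  0.        , 284.52403978, 201.824904  ],
       [  0.        ,   0.        ,   1.        ]]), 'mount': array([[ 3.27883701e-05,  9.47724795e-01,  3.19088878e-01,
         8.08950848e+01],
       [ 9.99998923e-01, -4.99238132e-04,  1.38002936e-03,
        -4.91408607e-01],
       [ 1.46718938e-03,  3.19088489e-01, -9.47723791e-01,
        -1.44942457e+02],
       [ 0.00000000e+00,  0.00000000e+00,  0.00000000e+00,
         1.00000000e+00]])}
```

View pics/scene0.png

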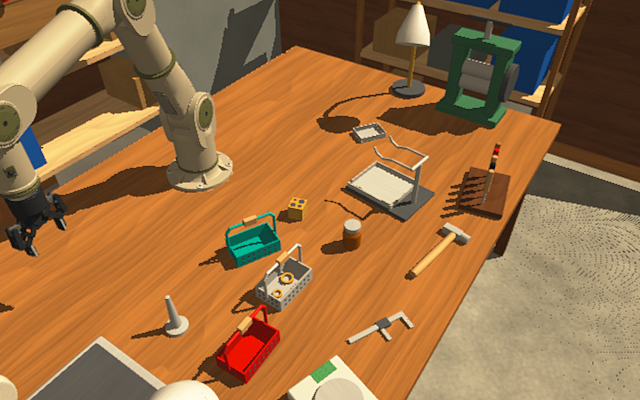

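View pics/top0.png

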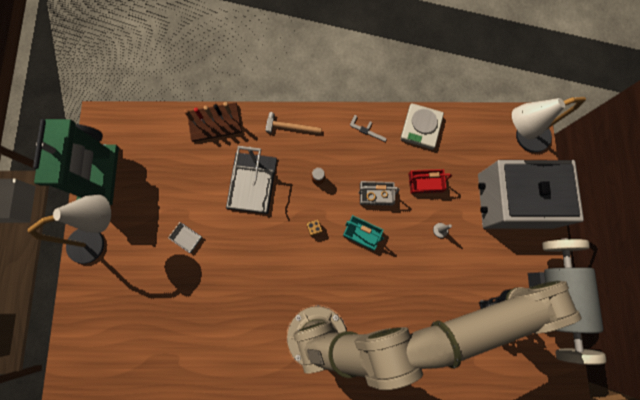

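```bash
python3 - <<'E'
import cv2
a=cv2.imread('pics/scene0.png')[220:370,180:340];cv2.imwrite('pics/s0b.png',cv2.resize(a,None,fx=3.7,fy=3.7,interpolation=2))
a=cv2.imread('pics/top0.png')[130:250,210:450];cv2.imwrite('pics/t0b.png',cv2.resize(a,None,fx=3.3,fy=3.3,interpolation=2))
a=cv2.imread('pics/scene0.png')[110:240,310:470];cv2.imwrite('pics/s0c.png',cv2.resize(a,None,fx=4,fy=4,interpolation=2))
E
```

```text
(no output)
```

View pics/s0b.png

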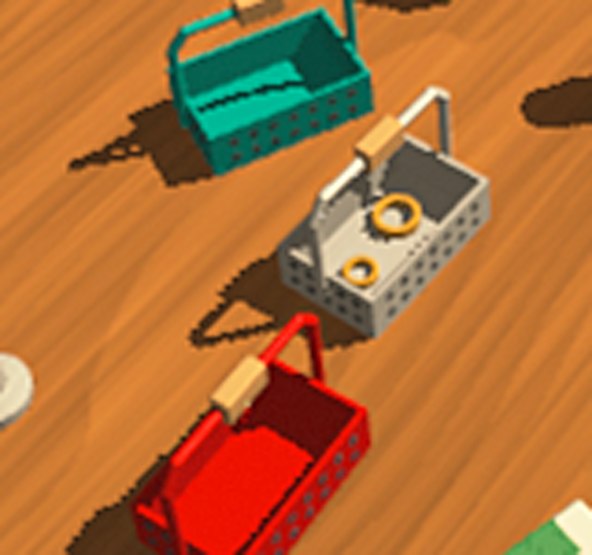

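View pics/t0b.png

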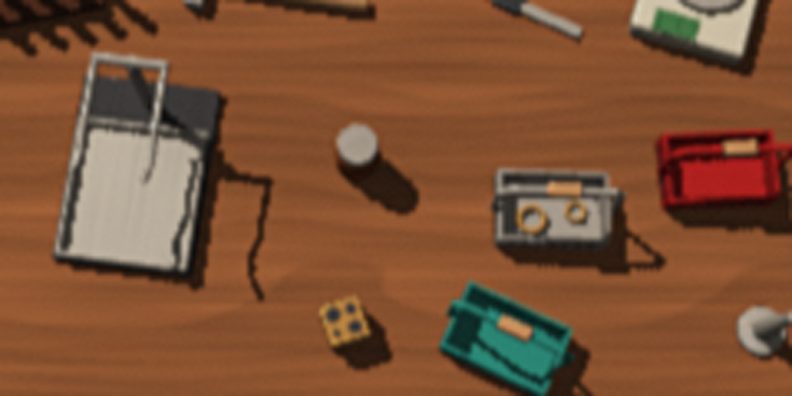

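View pics/s0c.png

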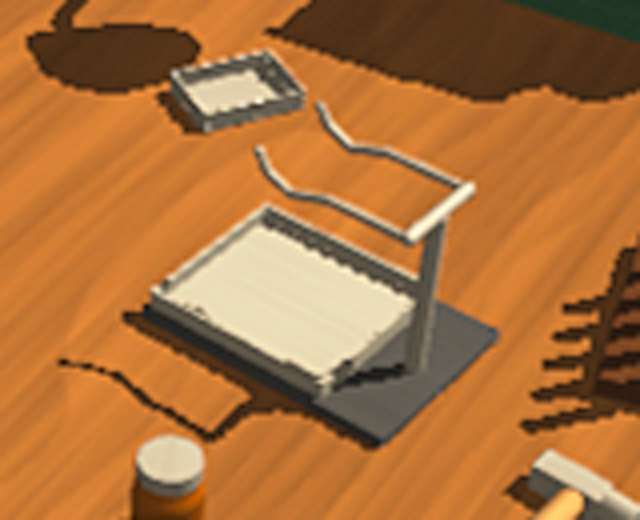

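```bash
cat >> h.py <<'E'
from scipy.optimize import least_squares
def fit(obs,x0):
    "obs: list of (cam,u,v,localpt); fit x,y,yaw"
    def f(p):
        o=[]
        for c,u,v,L in obs:
            a=p[2];w=[p[0]+np.cos(a)*L[0]-np.sin(a)*L[1],p[1]+np.sin(a)*L[0]+np.cos(a)*L[1],L[2]]
            o+=list(proj(c,w)[0]-[u,v])
        return o
    s=least_squares(f,x0,loss='soft_l1');return s.x,np.array(f(s.x)).reshape(-1,2).round(1)
E
python3 - <<'E'
from h import *
T=lambda x,y,L:('top',210+x/3.3,130+y/3.3,L)
S=lambda x,y,L:('scene',310+x/4,110+y/4,L)
B=lambda x,y,L:('scene',180+x/3.7,220+y/3.7,L)
# stand: crossbar ends, prong tips, base corners
obs=[T(93,57,(110,48,174)),T(167,64,(110,-48,174)),T(54,260,(-110,90,0)),T(188,275,(-110,-90,0)),T(221,92,(140,-90,0)),
 S(410,238,(110,-48,174)),S(470,188,(110,48,174)),S(382,444,(140,-90,0)),S(497,334,(140,90,0)),S(260,150,(-36,-42,189)),S(321,105,(-36,42,189))]
p,e=fit(obs,[620,270,0]);print('stand',p,e.tolist())
obs=[T(564,188,(0,0,131)),T(497,172,(45,70,45)),T(607,172,(45,-70,45)),T(610,243,(-45,-70,45)),T(497,243,(-45,70,45)),
 B(375,335,(45,-70,0)),B(374,300,(45,-70,45)),B(489,183,(45,70,45)),B(280,253,(-45,-70,45)),B(381,138,(0,0,128))]
p,e=fit(obs,[580,-250,0]);print('basket',p,e.tolist())
E
```

```text
stand [ 6.13970536e+02  2.81549462e+02 -1.20381548e-01] [[-1.9, -1.3], [-0.0, -0.6], [-0.8, -0.8], [0.9, -0.2], [-0.8, -1.1], [-1.6, 0.3], [0.1, -1.4], [-0.4, 1.3], [0.3, 1.1], [-1.2, -0.7], [-1.2, -0.8]]
basket [ 5.77887749e+02 -2.50818287e+02 -2.59440827e-04] [[-0.2, -0.6], [-0.5, -1.3], [-0.3, -1.2], [-0.3, -1.6], [0.0, -1.7], [0.3, 1.1], [-0.4, 0.4], [-1.1, -1.8], [-1.4, -2.1], [-1.4, -0.7]]
```

```bash
cat >> h.py <<'E'
def cmd(target):
    s=r.state();M=R.from_rotvec(s['ee_rot']).as_matrix()
    return (M.T@(np.array(target)-s['tool_pos'])/10).round(2)
E
python3 - <<'E'
from h import *
s=r.state();M=R.from_rotvec(s['ee_rot']).as_matrix();print(M.round(4))
print(cmd([578,-330,260]),s['tool_pos'])
E
```

```text
[[ 9.709e-01  2.395e-01  1.000e-04]
 [ 2.395e-01 -9.709e-01  1.000e-04]
 [ 1.000e-04 -0.000e+00 -1.000e+00]]
[ 48.21 -16.62  -3.1 ] [ 149.6893687  -606.78688011  228.98902849]
```

View pics/w0.png

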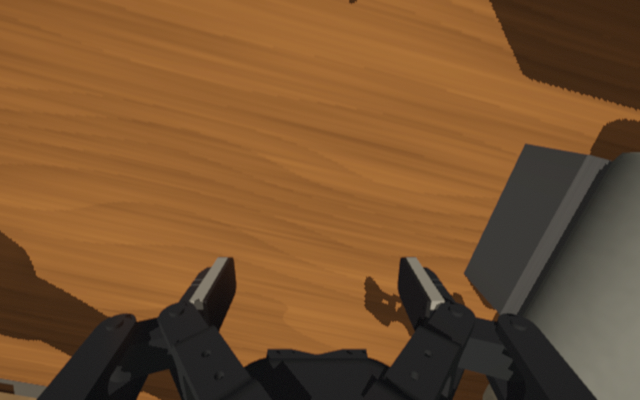

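```bash
python3 - <<'E'
from h import *
print(cmd([578,-240,280]))
E
```

```text
[ 50.37 -25.35  -5.1 ]
```

carry_out(travel=[[3.5,-1.8,-0.9],[7,-3.6,-1.8],[10.5,-5.4,-2.7],[14,-7.2,-3.6],[17.5,-9,-4.5],[21,-10.6,-5.1],[24.5,-12.3,-5.1],[28,-14.1,-5.1],[31.5,-15.9,-5.1],[35,-17.6,-5.1]], roll=[-7,-14,-21,-28,-35,-42,-49,-56,-63,-70], jaw=[-1,-1,-1,-1,-1,-1,-1,-1,-1,-1])

```text
clock: 1.78
tool_pos: [448.5, -350.6, 280.5]
ee_rot: [2.33, 2.106, 0.0]
ft_force: [0.7, -0.9, -0.2]
opening: 1.001
```

```bash
python3 - <<'E'
from h import *
s=r.state();print(cmd([578,-240,280]),R.from_rotvec(s['ee_rot']).as_matrix().round(3).tolist(),s['q'].round(2))
E
```

```text
[12.31 11.76  0.05] [[0.101, 0.995, 0.001], [0.995, -0.101, -0.001], [-0.0, 0.001, -1.0]] [ 0.89  0.27 -0.36  1.43  0.09  1.47  0.43]
```

carry_out(travel=[[3,3,0],[6,6,0],[9,9,0],[12.3,11.8,0],[12.3,11.8,0],[12.3,11.8,0]], roll=[-3,-5.8,-5.8,-5.8,-5.8,-5.8], jaw=[-1,-1,-1,-1,-1,-1])

```text
clock: 2.28
tool_pos: [580.1, -238.0, 279.4]
ee_rot: [-2.219, -2.221, -0.003]
ft_force: [0.5, -0.5, -0.2]
opening: 0.998
```

```bash
python3 - <<'E'
from h import *
s=r.state();print(R.from_rotvec(s['ee_rot']).as_matrix().round(3).tolist(),s['q'].round(2))
im=save('wrist','w1.png')
for t in['basket','grip','ring_a']: print(t,[(round(d['score'],2),c2w('wrist',d['centre']).round().tolist()) for d in r.boxes_of(t,'wrist')[:4]])
print(proj('wrist',[[578,-251,131],[578,-231,131],[578,-271,131],[578,-231+42,124.5],[578,-313,124.5]]))
E
```

```text
[[-0.001, 1.0, 0.0], [1.0, 0.001, 0.002], [0.002, 0.0, -1.0]] [ 0.64  0.41 -0.44  1.26  0.17  1.51  0.23]
basket [(0.85, [405.0, -188.0, 10.0]), (0.84, [574.0, -254.0, 2.0]), (0.55, [619.0, -464.0, 15.0])]
grip [(0.96, [407.0, -188.0, 7.0]), (0.88, [576.0, -254.0, 2.0]), (0.72, [620.0, -466.0, 13.0])]
ring_a [(0.52, [554.0, -231.0, 16.0])]
[[318.8317088  193.38574086]
 [318.72037828 175.27150662]
 [318.93850996 210.76301705]
 [318.4306914  134.01624184]
 [319.10158966 242.47805749]]
```

View pics/w1.png

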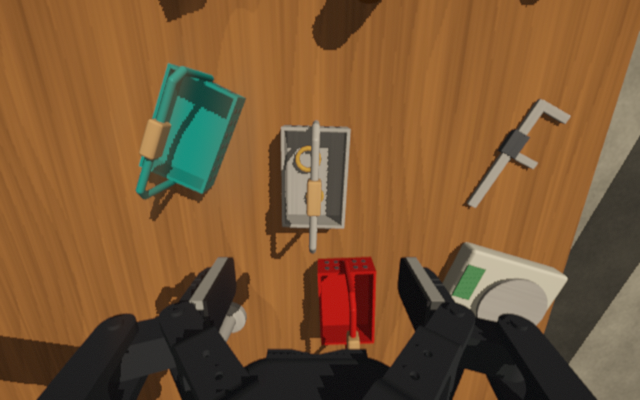

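```bash
python3 - <<'E'
import cv2
a=cv2.imread('pics/w1.png')[110:260,260:370];cv2.imwrite('pics/w1b.png',cv2.resize(a,None,fx=4,fy=4,interpolation=2))
E
```

```text
(no output)
```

View pics/w1b.png

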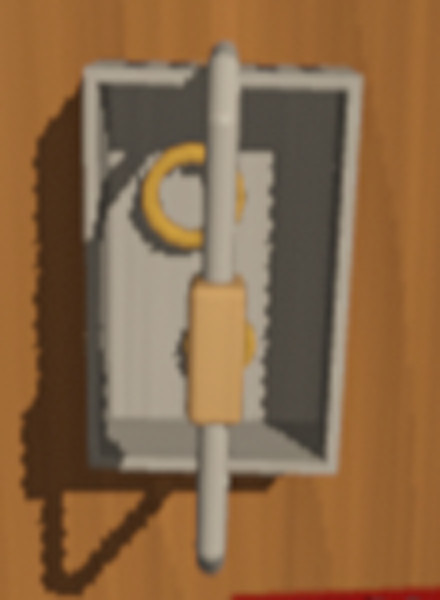

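```bash
python3 - <<'E'
from h import *
W=lambda x,y,L:('wrist',260+x/4,110+y/4,L)
obs=[W(191,282,(-8,20,131)),W(244,282,(8,20,131)),W(241,424,(8,-20,131)),W(189,424,(-8,-20,131)),
W(82,66,(-45,70,45)),W(362,74,(45,70,45)),W(88,470,(-45,-70,45)),W(336,474,(45,-70,45)),W(222,80,(0,62,124.5)),W(211,525,(0,-62,124.5))]
p,e=fit(obs,[578,-250,0]);print(p,e.tolist());s=r.state();print(s['tool_pos'])
print(cmd([p[0],p[1],180]),cmd([p[0],p[1],122]))
E
```

```text
[ 5.72568236e+02 -2.56985411e+02 -3.49001304e-02] [[-1.0, 0.1], [0.8, 0.5], [0.4, 0.0], [-1.0, -0.3], [0.4, -0.7], [-0.0, -0.8], [0.2, -2.0], [0.2, -1.4], [-0.2, 10.0], [-0.1, 5.8]]
[ 576.95276702 -244.20303165  280.09657011]
[-1.27 -0.42 10.01] [-1.27 -0.42 15.81]
```

```bash
python3 - <<'E'
from h import *
for i in range(3): r.get_image('wrist')
print(r.state()['tool_pos']);save('wrist','w2.png');print(r.state()['tool_pos'])
a=cv2.imread('pics/w2.png')[110:260,260:370];cv2.imwrite('pics/w2b.png',cv2.resize(a,None,fx=4,fy=4,interpolation=2))
E
```

```text
[ 577.03805294 -243.95497902  280.28827042]
[ 577.19565373 -243.63335491  280.26600131]
```

View pics/w2b.png

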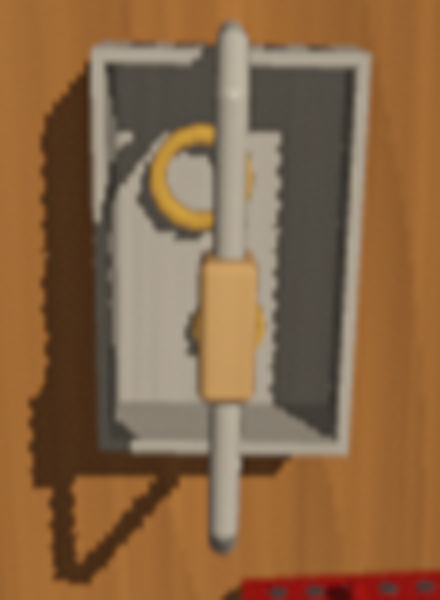

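```bash
python3 - <<'E'
from h import *
W=lambda x,y,L:('wrist',260+x/4,110+y/4,L)
obs=[W(202,258,(-8,20,131)),W(256,258,(8,20,131)),W(253,402,(8,-20,131)),W(200,402,(-8,-20,131)),
W(92,46,(-45,70,45)),W(371,54,(45,70,45)),W(98,448,(-45,-70,45)),W(346,453,(45,-70,45))]
p,e=fit(obs,[578,-250,0]);print(p,e.tolist());s=r.state();print(s['tool_pos'])
print(R.from_rotvec(s['ee_rot']).as_matrix().round(3).tolist())
print(cmd([p[0],p[1],180]),cmd([p[0],p[1],122]))
E
```

```text
[ 5.76145769e+02 -2.50240318e+02 -3.06961477e-02] [[-0.8, 0.5], [0.8, 0.8], [0.4, 0.3], [-0.9, -0.0], [0.0, -0.5], [0.1, -0.8], [-0.0, -0.3], [0.2, -0.2]]
[ 577.19565373 -243.63335491  280.26600131]
[[0.008, 1.0, 0.0], [1.0, -0.008, -0.0], [-0.0, 0.0, -1.0]]
[-0.66 -0.1  10.03] [-0.65 -0.1  15.83]
```

carry_out(travel=[[-0.65,-0.1,3],[-0.65,-0.1,6],[-0.65,-0.1,9],[-0.65,-0.1,12],[-0.65,-0.1,14],[-0.65,-0.1,15.8],[-0.65,-0.1,15.8],[-0.65,-0.1,15.8],[-0.65,-0.1,15.8]], roll=[1.3,1.3,1.3,1.3,1.3,1.3,1.3,1.3,1.3], jaw=[-1,-1,-1,-1,-1,-1,-1,-1,-1])

```text
clock: 3.43
tool_pos: [577.4, -249.4, 123.6]
ee_rot: [2.252, 2.188, 0.001]
ft_force: [0.6, 0.3, 0.8]
opening: 1.002
```

```bash
python3 - <<'E'
from h import *
save('wrist','w3.png');s=r.state();print(s['tool_pos'],s['ft_force'],cmd([576.1,-250.2,122]))
print(R.from_rotvec(s['ee_rot']).as_matrix().round(3).tolist())
E
```

```text
[ 577.7423014  -249.42378686  123.9989552 ] [-0.5409198  -0.24235126 -2.09477889] [-0.08 -0.16  0.2 ]
[[0.029, 1.0, 0.003], [1.0, -0.029, -0.001], [-0.001, 0.003, -1.0]]
```

View pics/w3.png

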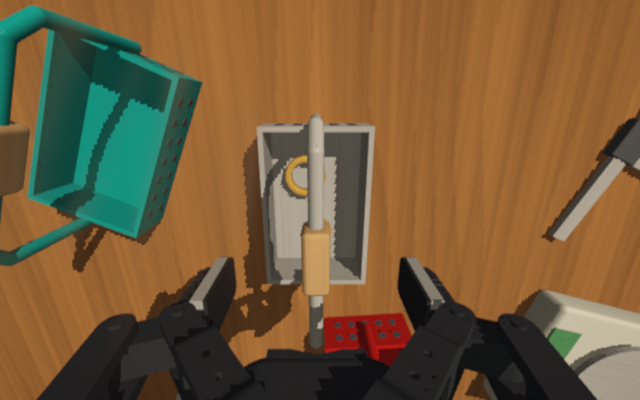

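```bash
python3 - <<'E'
from h import *
s=r.state();M=R.from_rotvec(s['ee_rot']).as_matrix();t=s['tool_pos']
for p in ([0,0,3],[0,0,-7],[0,0,22],[11,0,-8],[-11,0,-8],[0,42,9],[0,-42,9],[0,42,-10]): print(p,proj('wrist',M@p+t).round())
print(proj('wrist',[[576,-230.2,131],[576,-270.2,131]]))
E
```

```text
[0, 0, 3] [[319. 255.]]
[0, 0, -7] [[319. 264.]]
[0, 0, 22] [[319. 240.]]
[11, 0, -8] [[319. 247.]]
[-11, 0, -8] [[319. 282.]]
[0, 42, 9] [[388. 250.]]
[0, -42, 9] [[249. 250.]]
[0, 42, -10] [[397. 267.]]
[[314.80783396 232.07301354]
 [316.95605097 295.61837401]]
```

carry_out(travel=[[-0.1,-0.15,0.2],[-0.1,-0.15,0.2],[-0.1,-0.15,0.2],[-0.1,-0.15,0.2],[-0.1,-0.15,0.2],[-0.1,-0.15,0.2],[-0.1,-0.15,0.2],[-0.1,-0.15,0.2],[-0.1,-0.15,0.2],[-0.1,-0.15,0.2]], roll=[0,0,0,0,0,0,0,0,0,0], jaw=[-0.5,0,0.5,1,1,1,1,1,1,1])

```text
clock: 4.32
tool_pos: [575.8, -249.8, 120.4]
ee_rot: [2.252, 2.189, 0.001]
ft_force: [1.0, -0.4, 2.6]
opening: 0.164
```

```bash
python3 - <<'E'
from h import *
save('wrist','w4.png');s=r.state();print(s['tool_pos'],s['ft_force'],s['opening'])
E
```

```text
[ 575.75219768 -249.8565909   120.41622458] [ 3.31951714 -0.33191426  2.34044223] 0.16250678576566216
```

View pics/w4.png

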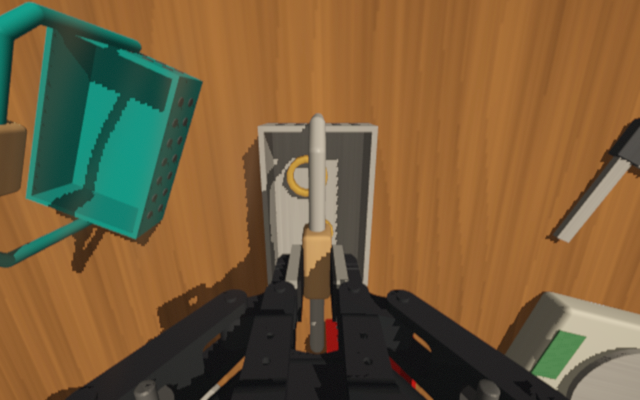

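carry_out(travel=[[0,0,-0.5],[0,0,-1.5],[0,0,-3],[0,0,-4.5],[0,0,-6],[0,0,-8],[0,0,-10],[0,0,-12],[0,0,-13.5],[0,0,-14]], roll=[0,0,0,0,0,0,0,0,0,0], jaw=[1,1,1,1,1,1,1,1,1,1])

```text
clock: 5.2
tool_pos: [575.6, -250.0, 263.0]
ee_rot: [2.251, 2.187, 0.002]
ft_force: [0.5, 0.1, -3.1]
opening: 0.166
```

```bash
python3 - <<'E'
from h import *
save('scene','s5.png');save('wrist','w5.png');s=r.state();print(s['tool_pos'],s['ft_force'],s['opening'],s['q'].round(2))
print(R.from_rotvec(s['ee_rot']).as_matrix().round(3).tolist())
# camera distance view target: before hook
p=np.array([614,281.5]);a=-.12
for d in (-130,-70,0): print(d,p+d*np.array([np.cos(a),np.sin(a)]),cmd([*(p+d*np.array([np.cos(a),np.sin(a)])),262]))
E
```

```text
[ 575.37944508 -249.90923097  260.91561279] [ 0.27258896 -0.2176538  -4.67013499] 0.1624320978482484 [ 0.66  0.41 -0.43  1.29  0.17  1.47  0.22]
[[0.029, 1.0, 0.001], [1.0, -0.029, -0.0], [-0.0, 0.001, -1.0]]
-130 [484.93487734 297.06258695] [ 54.42 -10.61  -0.14]
-70 [544.50339549 289.87985451] [53.87 -4.64 -0.14]
0 [614.  281.5] [53.23  2.34 -0.13]
```

View pics/s5.png

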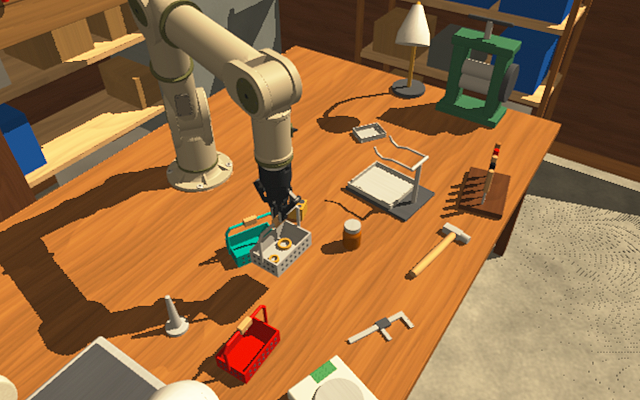

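View pics/w5.png

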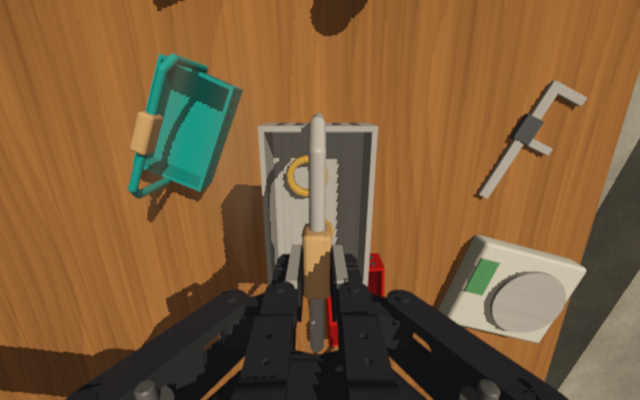

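carry_out(travel=[[1,-0.5,0],[3,-1.5,0],[5.5,-3,0],[8.5,-4.5,0],[12,-6,0],[15.5,-8,0],[19,-9.5,0],[22.5,-10.6,0],[26,-10.6,0],[29.5,-10.6,0]], roll=[0,0,0,0,1,2,3,4,5,5.2], jaw=[1,1,1,1,1,1,1,1,1,1])

```text
clock: 6.13
tool_pos: [476.0, 49.2, 258.9]
ee_rot: [-2.352, -2.083, 0.003]
ft_force: [0.5, 0.3, -4.4]
opening: 0.16
```

```bash
python3 - <<'E'
from h import *
s=r.state();print(s['tool_pos'],s['ft_force'],s['opening'],s['q'].round(2))
print(R.from_rotvec(s['ee_rot']).as_matrix().round(3).tolist())
print(cmd([478,297,262]))
E
```

```text
[476.02632214  49.15325228 258.92309785] [ 0.52082511  0.34306757 -4.35438157] 0.16006273707256094 [ 0.43  0.09 -0.63  1.68  0.06  1.39 -0.34]
[[0.121, 0.993, -0.002], [0.993, -0.121, -0.001], [-0.001, -0.002, -1.0]]
[24.63 -2.8  -0.34]
```

carry_out(travel=[[3,-0.4,0],[6,-0.8,0],[9.5,-1.2,0],[13,-1.6,0.5],[16.5,-2,1],[19.5,-2.4,2],[22,-2.6,3],[24,-2.8,4],[24.6,-2.8,4.6],[24.6,-2.8,4.6]], roll=[0,0,0,0,0,0,0,0,0,0], jaw=[1,1,1,1,1,1,1,1,1,1])

```text
clock: 6.97
tool_pos: [477.2, 296.6, 211.1]
ee_rot: [-2.345, -2.088, 0.007]
ft_force: [-0.6, -0.3, -4.1]
opening: 0.165
```

```bash
python3 - <<'E'
from h import *
for i in range(8): r.get_image('wrist')
s=r.state();print(s['tool_pos'],s['ft_force'],s['opening'],s['q'].round(2),s['clock'])
save('wrist','w6.png');save('scene','s6.png');save('top','t6.png')
s=r.state();print(s['tool_pos'],R.from_rotvec(s['ee_rot']).as_matrix().round(3).tolist())
a=cv2.imread('pics/scene' '0.png')
a=cv2.imread('pics/s6.png')[110:240,300:460];cv2.imwrite('pics/s6b.png',cv2.resize(a,None,fx=4,fy=4,interpolation=2))
p=np.array([614,281.5]);a=-.12;Q=np.array([[np.cos(a),-np.sin(a)],[np.sin(a),np.cos(a)]])
for L in ((-36,-42,189),(-36,42,189),(110,-48,178),(110,48,178)): print(L,proj('wrist',[*(p+Q@np.array(L[:2])),L[2]]).round(1))
E
```

```text
[479.85760868 294.74377347 214.62074396] [-0.14539798 -0.40882823 -3.95899759] 0.16555391306407025 [ 0.    0.35 -0.78  1.54  0.25  1.35 -0.92] 7.3667
[479.51082195 295.26728823 214.36148974] [[0.12, 0.993, 0.001], [0.993, -0.12, 0.0], [0.0, 0.001, -1.0]]
(-36, -42, 189) [[459.4 288.9]]
(-36, 42, 189) [[481.4 171.7]]
(110, -48, 178) [[646.5 286.7]]
(110, 48, 178) [[701.8 158.7]]
```

View pics/w6.png

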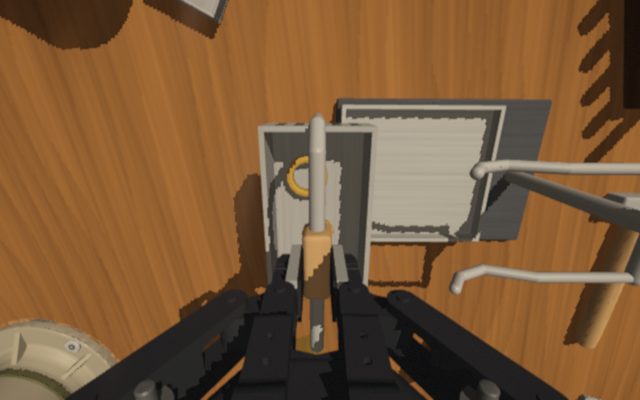

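View pics/s6b.png

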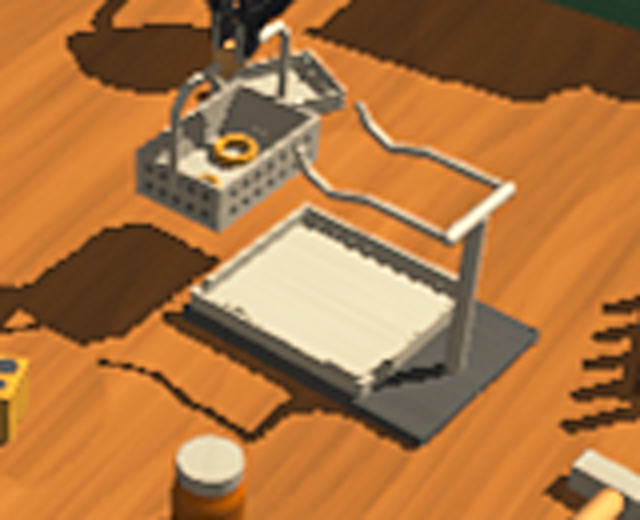

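```bash
python3 - <<'E'
import cv2
a=cv2.imread('pics/w6.png')[90:310,330:570];cv2.imwrite('pics/w6b.png',cv2.resize(a,None,fx=2.7,fy=2.7,interpolation=2))
E
```

```text
(no output)
```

View pics/w6b.png

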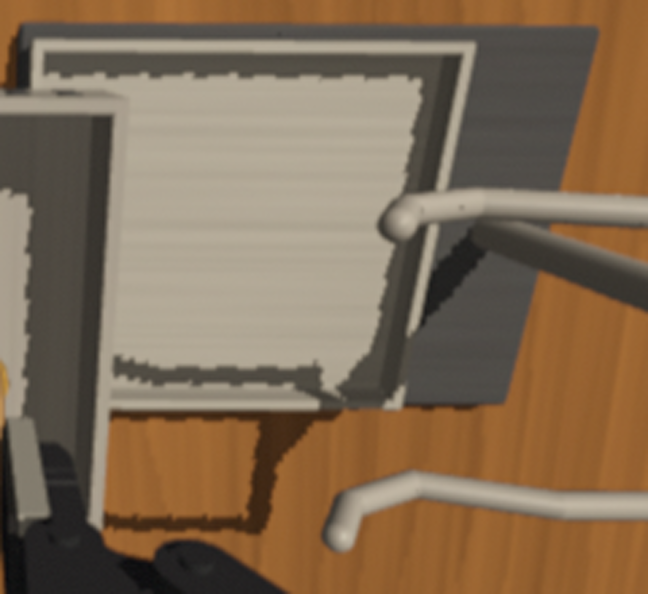

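```bash
python3 - <<'E'
from h import *
W=lambda x,y,L:('wrist',330+x/2.7,90+y/2.7,L)
o1=[W(398,221,(-34,42,187)),W(340,537,(-34,-42,187))]
h=8
o2=[W(598,28,(140,90,h)),W(508,404,(140,-90,h))]
for o in(o1,o1+o2): 
  p,e=fit(o,[614,281,-.12]);print(p,e.tolist())
p,_=fit(o1+o2,[614,281,-.12]);a=p[2]
Q=np.array([[np.cos(a),-np.sin(a)],[np.sin(a),np.cos(a)]])
print(((proj('wrist',[[*(p[:2]+Q@np.array([0,y])),161.5] for y in(42,-42)])-[330,90])*2.7).round())
s=r.state()
# grip position in tool (from picture w4 assumption grip z centre)
print(s['tool_pos'],cmd([*p[:2],213]))
for d in(-60,0):print(d,cmd([*(p[:2]+Q@np.array([d,0])),213]))
E
```

```text
[ 6.10611967e+02  2.81003820e+02 -1.22120004e-01] [[-0.0, 0.5], [0.0, -0.7]]
[ 6.10624123e+02  2.80518451e+02 -1.26400404e-01] [[0.3, 1.0], [-0.2, -0.3], [0.6, -1.2], [-1.6, -0.1]]
[[477. 203.]
 [414. 484.]]
[479.51082195 295.26728823 214.36148974] [ 0.11 13.19  0.14]
-60 [0.14 7.19 0.14]
0 [ 0.11 13.19  0.14]
```

carry_out(travel=[[0.1,0.7,0],[0.1,2,0],[0.1,3.5,0],[0.1,5,0],[0.1,6.5,0],[0.1,8,0],[0.1,10,0],[0.1,11.7,0],[0.1,12.8,0],[0.1,13.2,0]], roll=[0,0,0,0,0,0,0,0,0,0], jaw=[1,1,1,1,1,1,1,1,1,1])

```text
clock: 8.35
tool_pos: [612.8, 279.4, 213.0]
ee_rot: [2.353, 2.081, -0.001]
ft_force: [-0.7, -0.6, -4.2]
opening: 0.165
```

```bash
python3 - <<'E'
from h import *
for i in range(8): r.get_image('wrist')
P=[]
save('wrist','w7.png');save('scene','s7.png')
for i in range(4): P.append(r.state()['tool_pos']);r.get_image('wrist')
s=r.state();print(np.array(P).round(1),s['ft_force'],s['clock'],R.from_rotvec(s['ee_rot']).as_matrix().round(3).tolist())
print(cmd([610.6,280.8,170.4]),s['opening'])
a=cv2.imread('pics/s7.png')[100:230,310:470];cv2.imwrite('pics/s7b.png',cv2.resize(a,None,fx=4,fy=4,interpolation=2))
E
```

```text
[[610.1 281.1 214.4]
 [610.2 281.  214.3]
 [610.3 280.9 214.3]
 [610.4 280.9 214.2]] [ 0.29484393  0.02218034 -4.70669426] 9.05 [[0.119, 0.993, 0.0], [0.993, -0.119, 0.0], [0.0, 0.0, -1.0]]
[-0.01  0.02  4.38] 0.1637209408204394
```

View pics/w7.png

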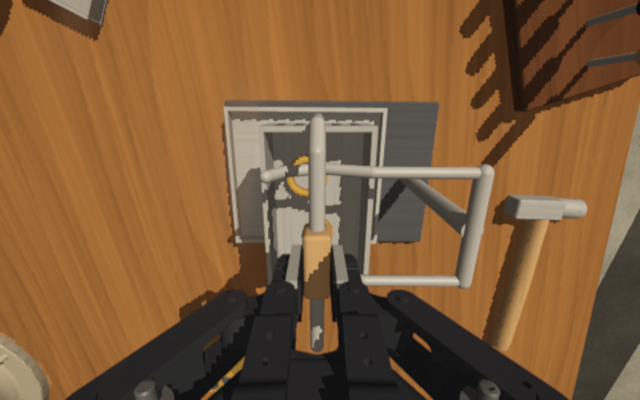

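View pics/s7b.png

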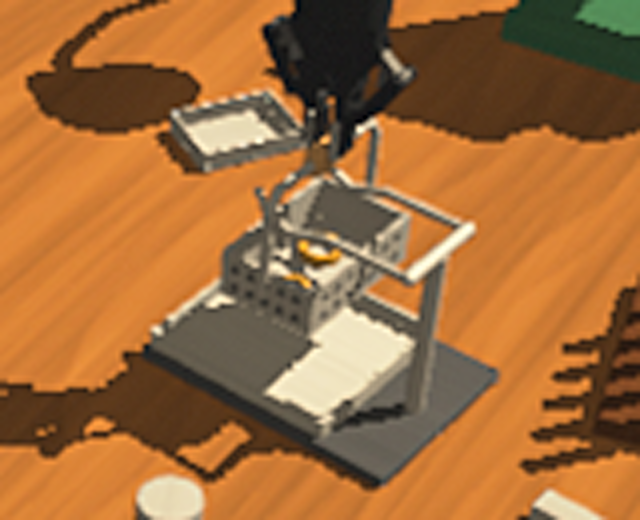

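carry_out(travel=[[0,0,0.7],[0,0,1.5],[0,0,2.3],[0,0,3],[0,0,3.5],[0,0,3.8],[0,0,4],[0,0,4],[0,0,4]], roll=[0,0,0,0,0,0,0,0,0], jaw=[1,1,1,1,1,1,1,1,1])

```text
clock: 9.8
tool_pos: [610.5, 281.0, 174.3]
ee_rot: [-2.35, -2.085, -0.001]
ft_force: [0.3, 0.5, -4.0]
opening: 0.165
```

```bash
python3 - <<'E'
from h import *
for i in range(6): r.get_image('wrist')
s=r.state();print(s['tool_pos'],s['ft_force'],s['torque'])
E
```

```text
[610.58510069 280.97819302 174.36796177] [-0.64194717 -0.41585424 -3.32622026] [ 0.05719496  0.0032017  -0.01703138]
```

carry_out(travel=[[0,0,0.2],[0,0,0.3],[0,0,0.3],[0,0,0.4],[0,0,0.4],[0,0,0.4]], roll=[0,0,0,0,0,0], jaw=[1,1,1,1,1,1])

```text
clock: 10.6
tool_pos: [610.7, 281.0, 170.6]
ee_rot: [2.35, 2.085, 0.001]
ft_force: [-0.2, 0.3, -0.1]
opening: 0.163
```

```bash
python3 - <<'E'
from h import *
for i in range(4): r.get_image('wrist')
s=r.state();print(s['tool_pos'],s['ft_force'],s['torque'])
save('wrist','w8.png');save('scene','s8.png')
a=cv2.imread('pics/s8.png')[100:230,310:470];cv2.imwrite('pics/s8b.png',cv2.resize(a,None,fx=4,fy=4,interpolation=2))
E
```

```text
[610.71603289 280.98690676 170.54096417] [-0.62983288 -0.26080191  1.98977747] [-0.12882719  0.00837845  0.00927333]
```

View pics/w8.png

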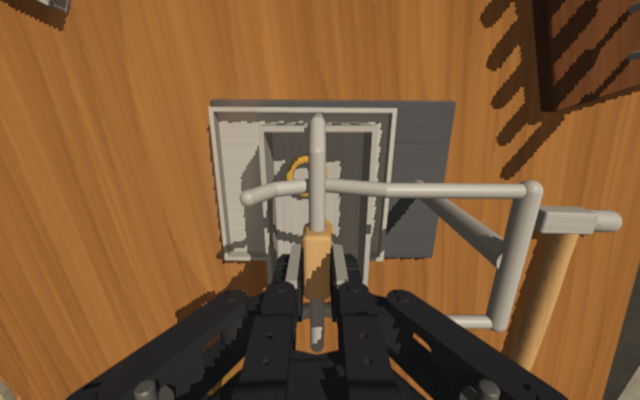

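View pics/s8b.png

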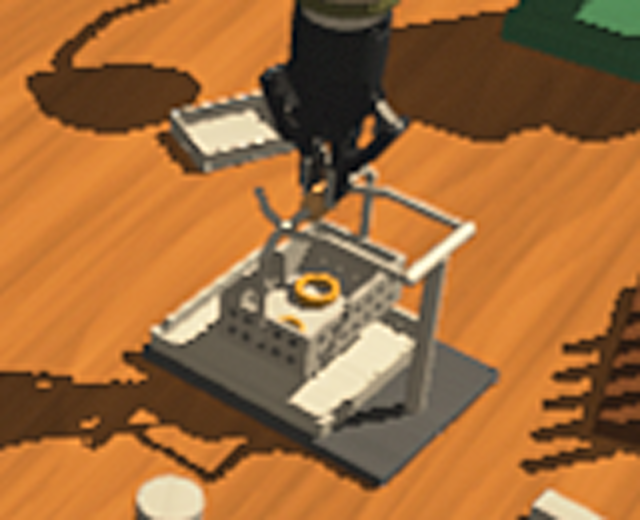

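carry_out(travel=[[0,0,0.1],[0,0,0.1],[0,0,0.1],[0,0,0.1],[0,0,0.1],[0,0,0.1],[0,0,0.1],[0,0,0.1],[0,0,0.1],[0,0,0.1]], roll=[0,0,0,0,0,0,0,0,0,0], jaw=[1,0.8,0.65,0.6,0.55,0.5,0.4,0.3,0.2,0.1])

```text
clock: 11.73
tool_pos: [610.4, 280.9, 169.0]
ee_rot: [-2.35, -2.085, 0.0]
ft_force: [-0.6, -0.0, -0.3]
opening: 0.45
```

```bash
python3 - <<'E'
from h import *
for i in range(8): r.get_image('wrist')
s=r.state();print(s['tool_pos'],s['ft_force'],s['opening'])
save('wrist','w9.png');save('scene','s9.png')
a=cv2.imread('pics/s9.png')[100:230,310:470];cv2.imwrite('pics/s9b.png',cv2.resize(a,None,fx=4,fy=4,interpolation=2))
E
```

```text
[610.46767268 280.89492394 169.05297404] [-0.69673462 -0.27113843 -0.32010851] 0.447907303209559
```

View pics/w9.png

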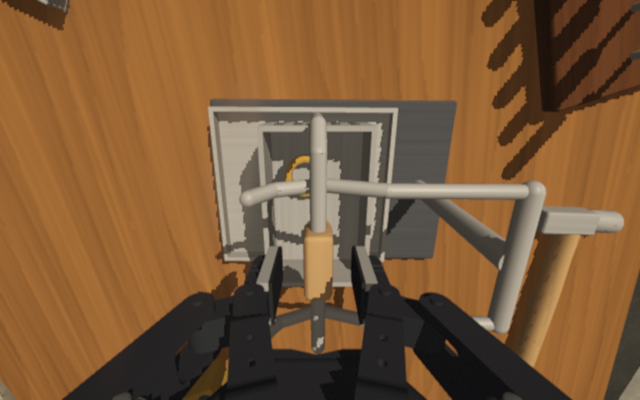

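View pics/s9b.png

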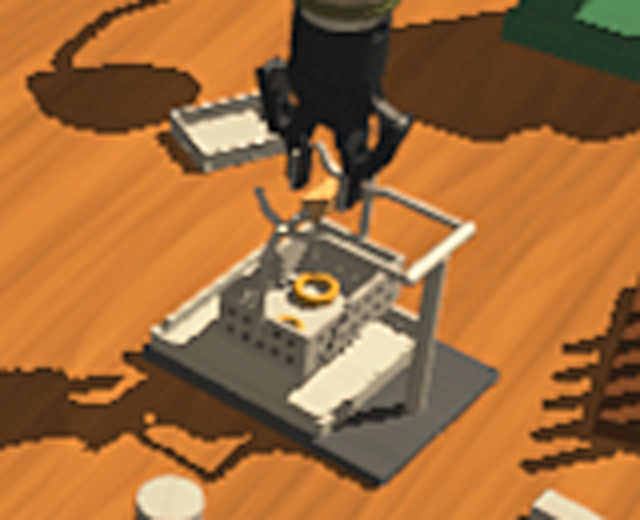

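carry_out(travel=[[0,0,-0.5],[0,0,-1.5],[0,0,-3],[0,0,-5],[0,0,-7],[0,0,-9.5],[0,0,-12],[0,0,-14],[0,0,-15],[0,0,-15]], roll=[0,0,0,0,0,0,0,0,0,0], jaw=[0.1,0.1,0.1,0.1,0.1,0.1,0.1,0.1,0.1,0.1])

```text
clock: 13.07
tool_pos: [611.0, 281.7, 322.7]
ee_rot: [2.349, 2.084, 0.008]
ft_force: [0.1, -0.3, -0.0]
opening: 0.447
```

```bash
python3 - <<'E'
from h import *
for i in range(20): r.get_image('wrist')
s=r.state();print(s['tool_pos'],s['ft_force'],s['clock'])
save('wrist','w10.png')
for i in range(8): r.get_image('wrist')
im=save('wrist','w11.png')
d=cv2.absdiff(cv2.imread('pics/w10.png'),cv2.imread('pics/w11.png'));print(d.mean())
save('scene','s10.png')
a=cv2.imread('pics/s10.png')[90:240,290:470];cv2.imwrite('pics/s10b.png',cv2.resize(a,None,fx=3.9,fy=3.9,interpolation=2))
p=np.array([610.6,280.8]);a=-.123;Q=np.array([[np.cos(a),-np.sin(a)],[np.sin(a),np.cos(a)]])
print(proj('wrist',[[*(p+Q@np.array(L[:2])),L[2]] for L in((-8,20,181),(8,20,181),(8,-20,181),(-8,-20,181),(-45,70,95),(45,70,95))]).round(1).tolist())
E
```

```text
[610.4490042  280.91239161 319.10071537] [ 0.12458921  0.22662412 -0.20669186] 14.0667
0.7139518229166667
[[310.2, 171.3], [326.0, 171.3], [325.5, 208.5], [310.3, 208.4], [281.8, 116.7], [354.2, 117.0]]
```

View pics/w11.png

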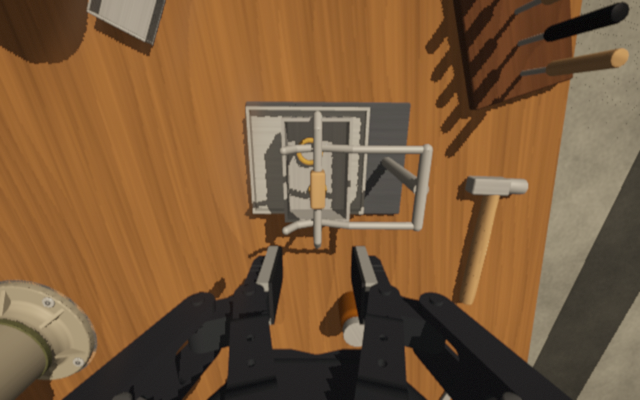

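View pics/s10b.png

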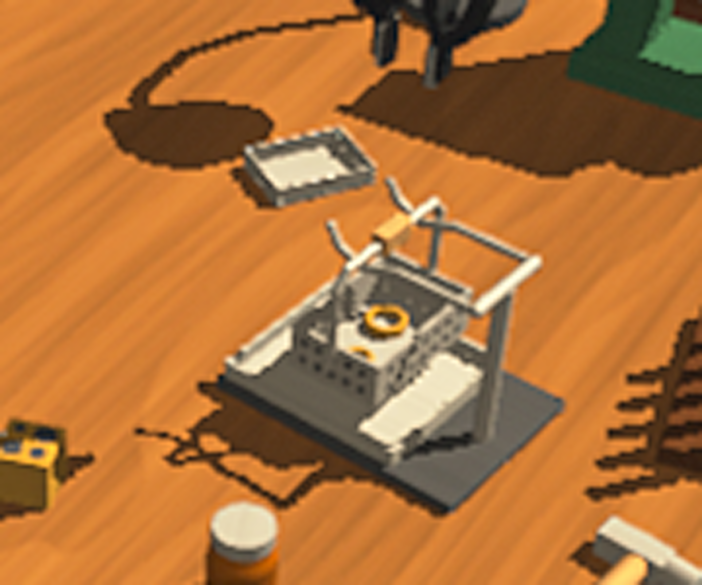

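```bash
python3 - <<'E'
from h import *
ims=[]
for i in range(30):
    im=np.array(r.get_image('scene'))
    if i%6==0: ims.append(im[120:240,350:420].astype(float))
print([np.abs(ims[i+1]-ims[i]).mean().round(3) for i in range(4)])
print(r.state()['clock'],r.state()['ft_force']); r.finish_job()
E
```

```text
[np.float64(0.729), np.float64(0.727), np.float64(0.732), np.float64(0.732)]
16.1167 [ 0.36880472  0.2563364  -0.25766941]
the job is handed in; nothing more can be done
```

The steel basket is hanging on the double hook, and I handed the job in at 16.1 s of the 54 s allowed; it reported no verdict.

- **Moves:** I pinched the basket by its wooden grip and lifted it about 14 cm. I carried it clear of the jar and doming block, brought the bar in over the free ends of the prongs, and lowered it into the hollows. I then opened the jaws and backed straight up 15 cm.
- **Placement:** In the last wrist picture the grip block sat about where I had calculated it should for the hung position. The bar lay across both prongs, and the basket looked level above the drip tray.
- **Weight on the stand:** The force reading changed from −4 N to about +2 N as I lowered it, so the stand took the weight. After release and retreat the tool read near zero force, so the robot was touching nothing.
- **Rings:** Both brass rings showed inside the basket in the last scene picture, the smaller one only partly.
- **Stillness:** Scene pictures taken over the last 1.5 s differed by a steady 0.73 grey levels. I read that as camera noise, not swinging, but did not measure the noise separately.
- **Not measured:** I did not measure the other things' final positions. In the last pictures the jar, doming block and dish looked undisturbed, and the tool never registered an unexpected force. The mandrel was last in view after the lift, at its starting place, and I did not check it again.

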